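# Dispense one parts tin and slide it onto the green spot

## Robot

A 7-joint arm with a two-finger parallel gripper is mounted at the origin on the work surface. World frame = base frame: x ahead of the robot, y to its left, z up, the work surface at z = 0. Lengths are in m, angles in degrees, forces in N, time in s.
With the tool pointing down it reaches from about 0.425 to 0.95 m from the base axis. Payload 16.7 kg.
Tool frame: the origin (TCP) lies midway between the tips of the shut fingers; the grasp point (between the pads) lies 19 mm behind it; z points along the fingers, y is the line along which they close (so a half turn about z gives the same grasp; the last joint's range is limited). The gripper opens to 94 mm and grips with 3 to 60 N. Pads are 16 mm wide; open, the fingers measure 119 mm over their backs; the gripper's body (75 mm by 177 mm) begins 78 mm behind the grasp point.
Start: joints at [-79.383, 24.414, 4.234, 92.017, -1.954, 63.644, -3.845], TCP at [0.222, 0.637, 0.205] pointing down, gripper open.
Joint ranges: [-163.25, 163.25], [-28.42, 122.38], [-70.27, 78.77], [12.13, 141.07], [-58.53, 238.53], [9.26, 117.41], [-156.51, 156.51]. Speed limits (degrees/s): [108.29, 108.29, 136.94, 136.94, 172.46, 172.46, 172.46].

## Interface

Orientations are given as a 3x3 rotation matrix whose columns are the frame's x, y, z axes.
In Python, from workcell import * gives the robot as it stands. Calls block until the motion is done:
- move_ptp(position, orientation): joint-space move of the TCP to a pose.
- move_linear(position, orientation=None, feed=0.15): straight line of the TCP; orientation=None keeps the orientation; feed is the mean speed in m/s.
- set_joints(angles): joint-space move.
- command_gripper(opening, grasp_force=None): opening from 0.0 (shut) to 1.0 (fully open); grasp_force is the grip in N (None keeps the last); returns when the fingers have stopped.
- sleep(seconds).
- ik(position, orientation): joint angles nearest the present ones, or None.
- get_obs(): the state.
- grab_frame(name): name is "scene" or "top" or "wrist"; returns a dict with "color" (420x560x3 uint8, red, green, blue), "fov_y" (degrees; the focal length in pixels is half the picture's height over the tangent of half this angle, whatever the lens; pixels are square), "cx", "cy" (the principal point, pixels), "k1" (the pictures are not rectified: a ray, as slopes to the right and down, at radius r is drawn at 1 + k1 r^2 times it, then the intrinsics apply), "cam_to_world" (4x4, takes a point from camera to world coordinates); the wrist camera has in their place "tool_from_camera" (4x4, takes a point from camera to tool coordinates, whose origin is the TCP and whose axes are the flange's). Camera axes: x right, y down, z forward; pixel columns grow to the right and rows downward; lengths in m; the calibration is good to about 2 mm. A picture is of the moment at which its call begins: read the wrist's pose just before it. There is no depth.
A pose or a line that the arm cannot do raises PlanningError and nothing moves.
- job_done(): hands the job in; it is judged then, once.
The state is a dict: "time": time; "joints": joint angles; "dq": joint speeds; "joint_torque": joint torques, N m; "tool_pos": TCP position; "tcp_rot": TCP orientation; "wrist_force": force on the tool from outside, world axes, zero at the start; "torque": the same for the moment, N m; "finger_gap": opening from 0.0 (shut) to 1.0 (fully open); "grasp_force": force on a finger pad.
Only numpy, scipy, OpenCV 4.12 (cv2) and the standard library are available. Lean on these libraries where they do the work, as an engineer would, in place of code of your own. Each camera call takes 0.05 s, during which the arm holds its last target. There are 200 camera calls.

## Task

Press the red plunger of the tin dispenser fully down once and let it spring back up, so that a single parts tin comes out onto the bench. Then, with the fingertips, push that tin along the bench until it lies wholly on the green spot, never picking it up. Leave the other tins in the dispenser and do not disturb the other things on the bench.

Things in the scene. Friction and masses are not known exactly. Their poses are not given: they have to be found in the camera images.
- dispenser: fixed tin dispenser, 117 x 56 mm. Origin on the bench under the axis of its upright milky-clear magazine (45 mm square outside, 52 mm tall, open-topped, front face at x = 23 mm); own x points horizontally the way tins come out, z up. Behind the magazine (x -22 to -95 mm) is a grey housing 46 mm tall, with the red plunger on top, 58 mm behind the origin
- tin_exit (a point): point on the bench, 57 mm ahead of the dispenser's origin, where the centre of the ejected tin comes to lie (further on if pressed very fast): the plunger drives a blade that pushes the lowest tin out along the bench; when the plunger is let go the blade withdraws and the next tin drops into place
- plunger_top (a point): centre of the flat top of the red round plunger head (32 mm diameter, 8 mm thick), 84 mm above the bench when up, 59 mm when fully down
- plunger (a joint): plunger travel downwards in m: 0 up, 0.025 fully down. Springs back by itself; a slow press takes about 4 N at first and about 9 N at the bottom, more when fast (damped); a hard stop at the bottom, so press slowly
- tin_1: the lowest tin in the magazine, the one that the first press ejects: round flat aluminium parts tin with a white top disc, 36 mm diameter, 12 mm tall, 15 to 31 g, sliding freely on the bench; origin at the centre of its underside
- tin_2: the second tin of the stack in the magazine, to stay in it; same size as tin_1, origin at the centre of its underside
- tin_3: the third tin of the stack in the magazine, to stay in it; same size as tin_1, origin at the centre of its underside
- tin_4: the fourth and top tin of the stack in the magazine, to stay in it; same size as tin_1, origin at the centre of its underside
- green_spot: flat green round spot on the bench, 70 mm diameter, no height to speak of; origin at its centre. It lies 115 to 145 mm to the left or right of the line on which tins come out, 50 to 75 mm ahead of the dispenser's origin along the dispenser's x axis; the way to it from the ejected tin is free
- blue_spot: the same in blue, on the opposite side; not used
- loupe: black eye loupe standing on the bench, 38 mm diameter, 28 mm tall, loose; origin under its centre; to be left alone
- oil_jar: small amber jar with a black cap, 32 mm diameter, 42 mm tall, loose; origin under its centre; to be left alone
- movement_holder: steel and brass movement holder, 60 x 34 x 20 mm, loose; origin under its centre; to be left alone
- watch: steel watch head without strap lying dial up, 38 mm diameter (48 mm over the lugs), 11 mm tall, loose; origin under its centre; to be left alone
- tweezers: steel tweezers lying flat, 110 x 18 x 6 mm, long side along their own x, loose; origin under the centre; to be left alone
- screwdriver: small screwdriver with a blue handle lying flat, 90 x 9 x 9 mm, long side along its own x, loose; origin under the middle; to be left alone
There are look-alikes about, which are no part of the job. What is meant by the dispenser is not orange, and is the smaller of those in its own colour.

How it is judged:
By the outcome, as a careful person would: the job done as asked, in the order asked, and still so for the second after the job is handed in, with the robot touching nothing.
It also fails if it takes over 53 s, if anything falls off the work surface, if the arm or the gripper's body presses on something with over 40 N, if the wrist force passes 120 N, or if a joint passes its speed limit or range.

## Working session

There is one attempt and no reset: what is moved stays moved. The work goes in short steps, each a Python script; the robot and the scene stay as the last script left them, time stands still between calls to the robot, and variables do not carry over. Pictures are saved under pics/ and viewed, at most 10 in all, crops included, and the job is handed in when it is done.

```bash
mkdir -p pics; cat > h.py <<'E'
import numpy as np, cv2
from workcell import *
def save(n,fn):
    f=grab_frame(n); cv2.imwrite(fn,f["color"][:,:,::-1]); np.save(fn+'.npy',f,allow_pickle=True); return f
def load(fn): return np.load(fn+'.npy',allow_pickle=True).item()
def K(f):
    F=210/np.tan(np.radians(f["fov_y"]/2)); return F
def ray(f,u,v,T=None):
    F=K(f); p=np.array([(u-f["cx"])/F,(v-f["cy"])/F]); q=p.copy()
    for _ in range(30): q=p/(1+f["k1"]*(q@q))
    T=f["cam_to_world"] if T is None else T
    T=np.array(T); return T[:3,3],T[:3,:3]@np.r_[q,1]
def onz(f,u,v,z=0,T=None):
    o,d=ray(f,u,v,T); return o+d*(z-o[2])/d[2]
def proj(f,P,T=None):
    T=np.array(f["cam_to_world"] if T is None else T); c=np.linalg.inv(T)@np.r_[P,1]; q=c[:2]/c[2]
    return q*(1+f["k1"]*(q@q))*K(f)+[f["cx"],f["cy"]]
E
python3 - <<'E'
from h import *
for n in("scene","top"):
    f=save(n,f"pics/{n}0.png"); print(n,f["fov_y"],f["cx"],f["cy"],f["k1"],np.array(f["cam_to_world"]).round(3).tolist())
o=get_obs();print(o["time"],o["tool_pos"],np.array(o["tcp_rot"]).round(3).tolist())
E
```

```text
scene 53.36783088499979 277.25100483807364 205.2478398857232 0.005588160853915114 [[-0.289, 0.522, -0.802, 1.156], [0.957, 0.154, -0.245, 0.259], [-0.005, -0.839, -0.544, 0.528], [0.0, 0.0, 0.0, 1.0]]
top 45.83560717714289 273.29312895390916 211.1822609663582 -0.054391744630501705 [[0.008, -0.995, 0.099, 0.444], [-1.0, -0.008, -0.001, 0.072], [0.002, -0.099, -0.995, 0.98], [0.0, 0.0, 0.0, 1.0]]
0.1 [0.22170002 0.63713156 0.20485   ] [[-0.944, 0.329, -0.0], [0.329, 0.944, -0.001], [-0.0, -0.001, -1.0]]
```

View pics/top0.png

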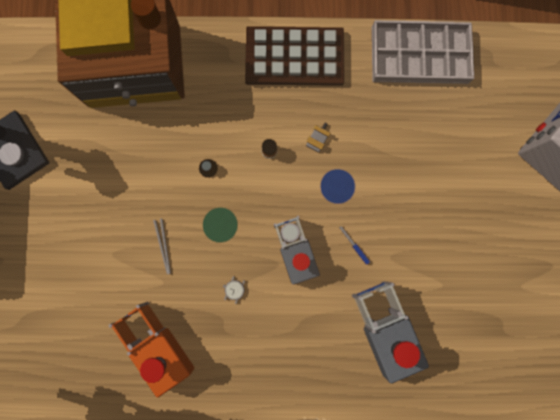

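View pics/scene0.png

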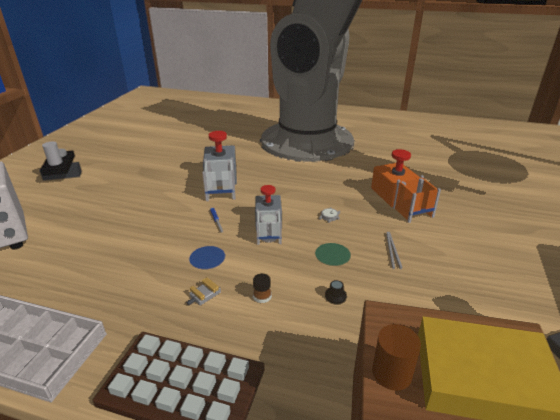

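Top view: the target is the smaller grey dispenser, with its magazine at about (291,232) and plunger at (301,262). The green spot is at (220,225) and the blue at (338,186). The larger grey one (400,340) and the orange one are look-alikes. The scene view agrees, with the plunger at (268,190), magazine at (268,220) and green spot at (333,254).

```bash
cat > m.py <<'E'
from h import *
def blobs(f,kind,box,show=True):
    hsv=cv2.cvtColor(f["color"],cv2.COLOR_RGB2HSV); H,S,V=[hsv[...,i].astype(int) for i in range(3)]
    m={'red':((H<6)|(H>172))&(S>150)&(V>90),'green':(H>45)&(H<90)&(S>70),'white':(S<70)&(V>125)}[kind]
    x0,x1,y0,y1=box; k=np.zeros_like(m); k[y0:y1,x0:x1]=m[y0:y1,x0:x1]
    n,l,s,c=cv2.connectedComponentsWithStats(k.astype(np.uint8)); i=1+np.argmax(s[1:,4]); return c[i],s[i]
E
python3 - <<'E'
from m import *
t=load("pics/top0.png"); s=load("pics/scene0.png")
def tri(a,b):
    o1,d1=ray(t,*a);o2,d2=ray(s,*b); d1/=np.linalg.norm(d1);d2/=np.linalg.norm(d2)
    k=np.linalg.lstsq(np.c_[d1,-d2],o2-o1,rcond=None)[0]; p,q=o1+k[0]*d1,o2+k[1]*d2; return (p+q)/2,np.linalg.norm(p-q)
ct,st=blobs(t,'red',(285,320,245,285)); cs,ss=blobs(s,'red',(250,285,180,198)); print(ct,st,cs,ss)
print("plunger",tri(ct,cs), onz(t,*ct,.084),onz(s,*cs,.082))
g,sg=blobs(t,'green',(190,250,200,250)); g2,sg2=blobs(s,'green',(300,365,235,275)); print("green",sg,sg2,onz(t,*g),onz(s,*g2))
w,sw=blobs(t,'white',(280,302,224,242)); print("tin4",w,sw,onz(t,*w,.048))
a=cv2.resize(t["color"][205:295,265:335,::-1],None,fx=6,fy=6,interpolation=cv2.INTER_CUBIC)
b=cv2.resize(s["color"][180:250,240:300,::-1],None,fx=6,fy=6,interpolation=cv2.INTER_CUBIC)
c=np.zeros((540,780,3),np.uint8); c[:540,:420]=a; c[:420,420:780]=b; cv2.imwrite("pics/crop0.png",c)
E
```

```text
[300.89189189 261.46846847] [293 254  17  16 222] [267.59375 190.0625 ] [261 185  14  13 128]
plunger (array([0.4429241 , 0.02034738, 0.07859748]), np.float64(0.00017104516687837075)) [0.44295525 0.02057422 0.084     ] [0.44830229 0.02223851 0.082     ]
green [204 209  33  32 852] [316 244  34  21 559] [0.51420926 0.17658593 0.        ] [0.51468935 0.17624447 0.        ]
tin4 [291.02250804 231.8681672 ] [281 224  21  18 311] [0.4981552  0.03723843 0.048     ]
```

View pics/crop0.png

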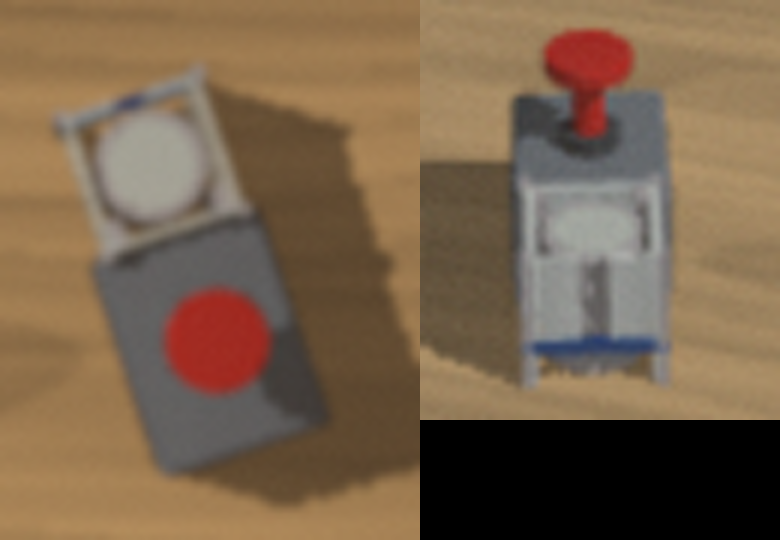

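```bash
cat >> m.py <<'E'
def R(yaw): # tool down, tool y at yaw
    y=np.array([np.cos(yaw),np.sin(yaw),0]); z=np.array([0,0,-1.]); return np.c_[np.cross(y,z),y,z]
E
python3 - <<'E'
from m import *
t=load("pics/top0.png")
P=np.array([.4434,.0207]); m=onz(t,290.4,232.8,.048)[:2]; d=m-P; print("len",np.linalg.norm(d),"yaw",np.degrees(np.arctan2(d[1],d[0])))
d/=np.linalg.norm(d); O=P+.058*d; ex=O+.057*d; print("O",O,"exit",ex)
g=np.array([.5144,.1764])-O; print("green in disp",g@d,g@[-d[1],d[0]])
yaw=np.arctan2(d[1],d[0])
q0=np.array(get_obs()["joints"])
for a in(yaw,yaw+np.pi):
    q=ik([*P,.12],R(a)); print(a,q)
    if q is not None and (q7:=abs(np.array(q)-q0).max())<1e9: print(q7)
E
```

```text
len 0.05587099455591057 yaw 18.46946578387689
O [0.49841257 0.03907436] exit [0.55247665 0.05713191]
green in disp 0.05866861581402646 0.1251875556277024
0.32235298901308707 [-47.10494161  10.47436995  40.52183394 127.25751388  -9.59146797
  45.1460889   18.20819414]
36.28948529849953
3.46394564260288 [ -69.57153361   21.18884403   71.44179023  127.96988463  -27.28614838
   48.36832448 -141.98843433]
138.14452932561113
```

```bash
python3 - <<'E'
from m import *
P=[.4434,.0207]; a=np.radians(18); r=R(a)
p0=get_obs()["tool_pos"]
command_gripper(0.0)
move_ptp([*P,.13],r)
move_linear([*P,.09],feed=.1)
f0=np.array(get_obs()["wrist_force"])
move_linear([*P,.064],feed=.025); 
z=.064
while True:
    o=get_obs(); f=(np.array(o["wrist_force"])-f0)[2]; print(round(z,4),o["tool_pos"].round(4),round(f,1),round(o["time"],2))
    if abs(f)>16 or z<.0565: break
    z-=.001; move_linear([*P,z],feed=.01)
sleep(.3)
move_linear([*P,.09],feed=.05)
move_linear([*P,.15],feed=.2)
move_ptp([.57,-.06,.2],r)
print(get_obs()["time"])
save("top","pics/top1.png"); s=save("scene","pics/scene1.png")
t=load("pics/top1.png")
A=t["color"][150:300,170:350,::-1];B=s["color"][170:320,190:370,::-1]
cv2.imwrite("pics/c1.png",cv2.resize(np.hstack([A,B]),None,fx=2.2,fy=2.2,interpolation=cv2.INTER_CUBIC))
E
```

```text
0.064 [0.4438 0.0209 0.064 ] 5.7 5.61
0.063 [0.4437 0.0209 0.063 ] 6.3 5.86
0.062 [0.4438 0.0209 0.062 ] 6.0 6.11
0.061 [0.4438 0.0209 0.061 ] 7.0 6.36
0.06 [0.4438 0.021  0.0601] 5.5 6.61
0.059 [0.4438 0.0209 0.0592] 12.5 6.86
0.058 [0.4441 0.021  0.0589] 39.7 7.11
9.325
```

View pics/c1.png

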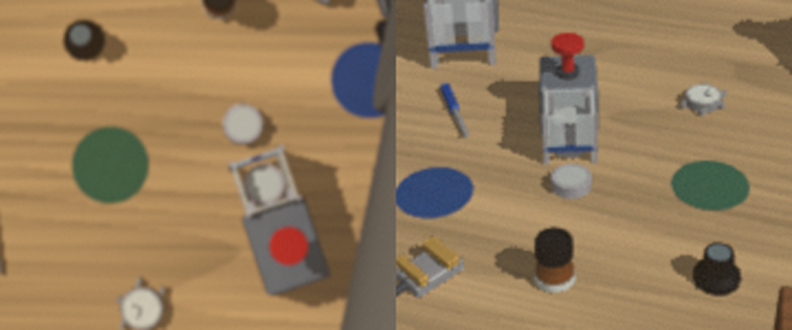

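The tin is out in front of the magazine at top pixel (280,206). The plunger is back up and the stack has dropped. The path to the green spot is clear.

```bash
python3 - <<'E'
from m import *
t=load("pics/top1.png"); s=load("pics/scene1.png")
w,sw=blobs(t,'white',(268,294,194,216)); w2,sw2=blobs(s,'white',(256,282,242,262)); print(w,sw,w2,sw2)
T=onz(t,*w,.011)[:2]; print(T,onz(s,*w2,.010))
assert np.linalg.norm(T-[.5525,.057])<.012
G=np.array([.5144,.1764]); u=(G-T)/np.linalg.norm(G-T); yaw=np.arctan2(-u[0],u[1]); r=R(yaw); print("u",u,"yaw",np.degrees(yaw))
command_gripper(.21); print(get_obs()["finger_gap"])
p=T-.055*u
move_ptp([*p,.08],r); move_linear([*p,.005],feed=.1)
move_linear([*(T-.03*u),.005],feed=.06)
e=G-.023*u
move_linear([*e,.005],feed=.04); sleep(.3)
o=get_obs(); print(o["tool_pos"],o["time"],o["wrist_force"])
move_linear([*(e-.025*u),.005],feed=.06)
move_linear([*(e-.03*u),.12],feed=.2)
move_ptp([.57,-.06,.2],r)
t=save("top","pics/top2.png"); s=save("scene","pics/scene2.png")
w,sw=blobs(t,'white',(195,245,200,250)); print(sw,onz(t,*w,.011),get_obs()["time"])
A=t["color"][150:300,170:350,::-1];B=s["color"][170:320,190:370,::-1]
cv2.imwrite("pics/c2.png",cv2.resize(np.hstack([A,B]),None,fx=2.2,fy=2.2,interpolation=cv2.INTER_CUBIC))
E
```

```text
[279.95402299 205.74712644] [271 197  19  18 261] [270.26818182 251.17272727] [261 244  18  17 220]
[0.55146152 0.05784235] [0.553255   0.06038132 0.01      ]
u [-0.29836491  0.95445187] yaw 17.35942228984238
0.20560149561825952
[0.52128464 0.15442895 0.00500059] 15.75 [ 0.03987452 -0.64992742 -0.5548412 ]
[210 215  18  18 259] [0.51503541 0.17815443 0.011     ] 17.975
```

View pics/c2.png

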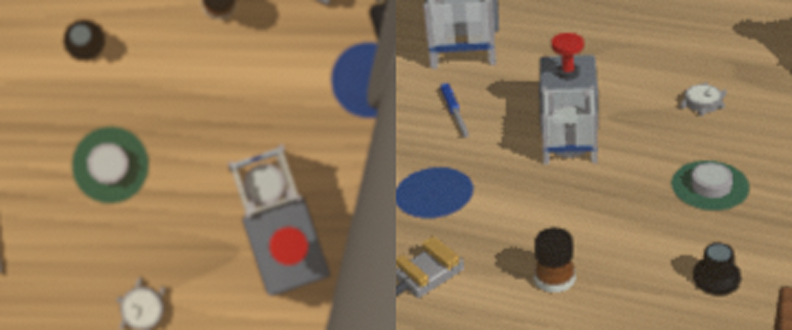

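The tin lies wholly on the green spot, about 2 mm off centre, and everything else is undisturbed.

```bash
python3 -c "
from workcell import *
print(job_done())"
```

```text
the job is handed in; nothing more can be done
None
```

I pressed the plunger fully down once, which ejected a single tin, then pushed it with the fingertips to about 2 mm from the green spot's centre; nothing else in view moved, and I handed the job in at about 18 s.

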